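# Shut the sample tubes in the block

## Task

The eight snap-cap tubes in the metal block are filled and still stand open: run the closed fingertips lightly along each row, from the side on which the lids stand on their hinges, so that every lid folds over and lies shut flat on its tube. Make it an unbroken stroke along the row, not lid by lid: take the hand away from a row only once its last lid has been folded over too. Do not lift the block or shove it out of place, and leave the bottle, the slide box and the petri dish alone.

Things in the scene. Friction and masses are not known exactly. Their poses are not given: they have to be found in the camera images.
- block: Dark anodised metal dry-bath block, 136 x 88 mm, 46 mm high, 1.4 kg, loose on rubber feet. Origin: centre of its underside, z up. Two rows of four white 5 ml snap-cap tubes run along its x: row a at y = +20 mm, row b at y = -20 mm, tube axes at x = -45, -15, 15, 45 mm (tubes 1 to 4). Tubes stand tight, rims 60 mm above the bench, 19 mm across. Every lid is hinged on its tube's -x side.
- row_a_start (a point): Row a, on the hinge line of tube 1's lid (block x = -56.5 mm), 63 mm above the bench. All hinge lines are parallel to block y, 11.5 mm to the -x side of the tube axis. A stroke towards +x folds the lids over their tubes; one towards -x drives them against their stops.
- row_a_end (a point): Row a, on top of tube 4's lid when shut, over the tube axis (block x = +45 mm), 63 mm above the bench. Lids are 3 mm thick, 19.5 mm discs with a thumb tab, 27 mm from hinge line to tab end; shut, all tops are flat and 63 mm above the bench, level with the hinge lines.
- row_b_start (a point): Row b, on the hinge line of tube 1's lid (block x = -56.5 mm), 63 mm above the bench. All hinge lines are parallel to block y, 11.5 mm to the -x side of the tube axis. A stroke towards +x folds the lids over their tubes; one towards -x drives them against their stops.
- row_b_end (a point): Row b, on top of tube 4's lid when shut, over the tube axis (block x = +45 mm), 63 mm above the bench. Lids are 3 mm thick, 19.5 mm discs with a thumb tab, 27 mm from hinge line to tab end; shut, all tops are flat and 63 mm above the bench, level with the hinge lines.
- lid_a1 (a joint): Lid of tube 1 (counted towards +x) in row a: hinge angle in rad, 0 = shut, flat on the rim; 1.57 = standing upright; stops at 2.05, leaning back. It starts open at 1.2 to 1.95 and stays at whatever angle it is left at (light friction, 0.002 N m, no spring, no catch).
- lid_a2 (a joint): Lid of tube 2 (counted towards +x) in row a: hinge angle in rad, 0 = shut, flat on the rim; 1.57 = standing upright; stops at 2.05, leaning back. It starts open at 1.2 to 1.95 and stays at whatever angle it is left at (light friction, 0.002 N m, no spring, no catch).
- lid_a3 (a joint): Lid of tube 3 (counted towards +x) in row a: hinge angle in rad, 0 = shut, flat on the rim; 1.57 = standing upright; stops at 2.05, leaning back. It starts open at 1.2 to 1.95 and stays at whatever angle it is left at (light friction, 0.002 N m, no spring, no catch).
- lid_a4 (a joint): Lid of tube 4 (counted towards +x) in row a: hinge angle in rad, 0 = shut, flat on the rim; 1.57 = standing upright; stops at 2.05, leaning back. It starts open at 1.2 to 1.95 and stays at whatever angle it is left at (light friction, 0.002 N m, no spring, no catch).
- lid_b1 (a joint): Lid of tube 1 (counted towards +x) in row b: hinge angle in rad, 0 = shut, flat on the rim; 1.57 = standing upright; stops at 2.05, leaning back. It starts open at 1.2 to 1.95 and stays at whatever angle it is left at (light friction, 0.002 N m, no spring, no catch).
- lid_b2 (a joint): Lid of tube 2 (counted towards +x) in row b: hinge angle in rad, 0 = shut, flat on the rim; 1.57 = standing upright; stops at 2.05, leaning back. It starts open at 1.2 to 1.95 and stays at whatever angle it is left at (light friction, 0.002 N m, no spring, no catch).
- lid_b3 (a joint): Lid of tube 3 (counted towards +x) in row b: hinge angle in rad, 0 = shut, flat on the rim; 1.57 = standing upright; stops at 2.05, leaning back. It starts open at 1.2 to 1.95 and stays at whatever angle it is left at (light friction, 0.002 N m, no spring, no catch).
- lid_b4 (a joint): Lid of tube 4 (counted towards +x) in row b: hinge angle in rad, 0 = shut, flat on the rim; 1.57 = standing upright; stops at 2.05, leaning back. It starts open at 1.2 to 1.95 and stays at whatever angle it is left at (light friction, 0.002 N m, no spring, no catch).
- bottle: White plastic bottle with a ribbed cap, 52 mm across, 112 mm tall, standing behind the block; bystander. Origin: centre of its underside.
- slides: Flat green slide box, 85 x 103 x 33 mm, lying shut behind the block; bystander. Origin: centre of its underside.
- dish: Lidded petri dish, 60 mm across, 14 mm high, lying between the block and the robot; bystander. Origin: centre of its underside.

How it is judged:
By the outcome, as a careful person would: the job done as asked, in the order asked, and still so for the second after the job is handed in, with the robot touching nothing.
It also fails if it takes over 48 s, if anything falls off the work surface, if the arm or the gripper's body presses on something with over 40 N, if the wrist force passes 120 N, or if a joint passes its speed limit or range.

## Robot

A 6-joint arm with a two-finger parallel gripper is mounted at the origin on a cart in front of the work surface, level with it; the furniture and walls round the work are solid. World frame = base frame: x ahead of the robot, y to its left, z up, the work surface at z = 0. Lengths are in m, angles in rad, forces in N, time in s.
With the tool pointing down it reaches from about 0.35 to 0.775 m from the base axis. Payload 7.3 kg.
Tool frame: the origin (TCP) lies midway between the tips of the shut fingers; the grasp point (between the pads) lies 19 mm behind it; z points along the fingers, y is the line along which they close (so a half turn about z gives the same grasp; the last joint's range is limited). The gripper opens to 92 mm and grips with 3 to 60 N. Pads are 19 mm wide; open, the fingers measure 130 mm over their backs; the gripper's body (75 mm by 190 mm) begins 47 mm behind the grasp point.
Start: joints at [-1.452, 0.342, 1.524, -0, 1.275, -0.146], TCP at [0.137, -0.507, 0.227] pointing down, gripper open.
Joint ranges: [-2.53, 2.53], [-0.77, 2.02], [0.04, 2.7], [-1, 4.14], [0.28, 2.66], [-3.11, 3.11]. Speed limits (rad/s): [2.57, 2.57, 3.14, 3.14, 3.14, 3.14].

## Interface

Orientations are given as [roll, pitch, yaw] about the fixed x, y, z axes, in that order (R = Rz(yaw) Ry(pitch) Rx(roll)).
In Python, from cell import monitor, vision, workorder gives the robot as it stands.
- The arm moves only by the tool move_arm, never from a script. Its argument "rows" is a list of rows, each a list of 5 numbers: the shift along the world's x, y, z in mm, then the turn about the world's z in rad, then the closure, from -1 (fully open) to 1 (shut). A call has 1 to 12 rows; each row shifts and turns the commanded pose from where the row before left it; what a row does not reach is not made up. A row lasts 1/10 s, in which the tool goes at most 50 mm and 8.59 degrees, less where a joint would pass 70% of its speed; a pose out of reach is approached as far as the arm can. A call is refused whole if a number of a shift passes 50 or a number of a turn 0.15, either way. A call with a gripper value outside its range is refused whole. The fingers move at their own pace and stop on an object; "newtons" is the grip in N (left out, the last holds). Time passes only in rows, so rows that do not move let the fingers close. It gives the time, the measured TCP pose, the force, the opening and the grip force at its end, in the units of the state.
- monitor.observe(): the state, without advancing time (a new reading comes with each control period).
- vision.read_camera(name): name is "scene" or "side" or "wrist"; returns the picture (384x512x3 uint8, red, green, blue); there is no depth.
- vision.get_calibration(name): a dict with "K" (3x3 intrinsics, pixels), "k1" (the pictures are not rectified: a ray, as slopes to the right and down, at radius r is drawn at 1 + k1 r^2 times it, then the intrinsics apply), "T" (4x4, takes a point from camera to world coordinates); the wrist camera has in their place "mount" (4x4, takes a point from camera to tool coordinates, whose origin is the TCP and whose axes are the flange's). Camera axes: x right, y up, looking along -z (the intrinsics and any distortion apply to the point x, -y, -z); pixel columns grow to the right and rows downward; lengths in m; the calibration is good to about 2 mm. A picture is of the moment at which its call begins: read the wrist's pose just before it. get_calibration takes no time and is no camera call.
- workorder.hand_in(): hands the job in; it is judged then, once.
The state is a dict: "time": time; "qpos": joint angles; "qvel": joint speeds; "joint_efforts": joint torques, N m; "tool_pos": TCP position; "tool_rot": TCP orientation; "contact_force": force on the tool from outside, world axes, zero at the start; "torque": the same for the moment, N m; "opening": finger opening in m; "grip_force": force on a finger pad.
Only numpy, scipy, OpenCV 4.12 (cv2) and the standard library are available. Lean on these libraries where they do the work, as an engineer would, in place of code of your own. Each camera call takes 0.05 s, during which the arm holds its last target. There are 200 camera calls.

## Working session

There is one attempt and no reset: what is moved stays moved. The work goes in short steps, Python scripts to look and compute and a tool call to move; the robot and the scene stay as the last step left them, time stands still between calls to the robot, and variables do not carry over. Pictures are saved under pics/ and viewed, at most 10 in all, crops included, and the job is handed in when it is done.

Besides the shell and the picture viewer there is one more tool, called after "Emit:" as name(argument=value, ...) on one line, values as JSON. move_arm: Moves the arm, as the interface text tells. Its arguments: {"type":"object","properties":{"rows":{"type":"array","items":{"type":"array","items":{"type":"number"}}},"newtons":{"type":"number"}},"required":["rows"]}

```bash
mkdir -p pics; python3 - <<'E'
from cell import monitor, vision
import cv2,numpy as np
for n in("scene","side"):
    im=vision.read_camera(n); cv2.imwrite(f"pics/{n}0.png",cv2.resize(im[:,:,::-1],(800,600),interpolation=cv2.INTER_CUBIC))
    np.save(n+"0.npy",im)
    c=vision.get_calibration(n);print(n,c)
print(vision.get_calibration("wrist"))
s=monitor.observe();print(s)
E
```

```text
scene {'K': array([[431.7221771 ,   0.        , 251.80117529],
       [  0.        , 431.7221771 , 180.61041395],
       [  0.        ,   0.        ,   1.        ]]), 'k1': -0.14316166719665044, 'T': array([[-0.84305596,  0.2771155 , -0.46093779,  0.12218493],
       [-0.53751909, -0.46308053,  0.70471956,  0.80848059],
       [-0.0181626 ,  0.84188088,  0.53935767,  0.58579294],
       [ 0.        ,  0.        ,  0.        ,  1.        ]])}
side {'K': array([[409.19186282,   0.        , 249.60182564],
       [  0.        , 409.19186282, 194.41985382],
       [  0.        ,   0.        ,   1.        ]]), 'k1': -0.06767420920706452, 'T': array([[-0.84803971,  0.29529234, -0.44003533,  0.15829451],
       [-0.52983631, -0.48830042,  0.69342353,  0.76320524],
       [-0.01010678,  0.82119738,  0.57055474,  0.58905179],
       [ 0.        ,  0.        ,  0.        ,  1.        ]])}
{'K': array([[340.60409792,   0.        , 255.8176101 ],
       [  0.        , 340.60409792, 188.82103242],
       [  0.        ,   0.        ,   1.        ]]), 'k1': -0.03006601873547988, 'mount': array([[ 3.
[... 313 characters left out ...]
.00000000e+00]])}
{'time': 0.1, 'qpos': array([-1.45196366e+00,  3.42597599e-01,  1.52489468e+00, -1.64169449e-05,
        1.27541534e+00, -1.45988356e-01]), 'qvel': array([ 0.00075687, -0.00271377, -0.00219157, -0.00059928, -0.00061248,
        0.00039857]), 'joint_efforts': array([ 4.04111879e-04, -4.32005095e+01, -2.44693315e+01,  7.19221216e-02,
        5.26156963e-02, -4.45840988e-05]), 'tool_pos': array([ 0.13739146, -0.50633414,  0.2261526 ]), 'tool_rot': array([-3.14028939e+00, -1.75756412e-04,  2.64825696e-01]), 'contact_force': array([ 0.34347544,  0.76234225, -0.46537962]), 'torque': array([-0.019398  ,  0.01433834,  0.0070203 ]), 'grip_force': 0.0, 'opening': 0.09150253410012225}
```

View pics/scene0.png

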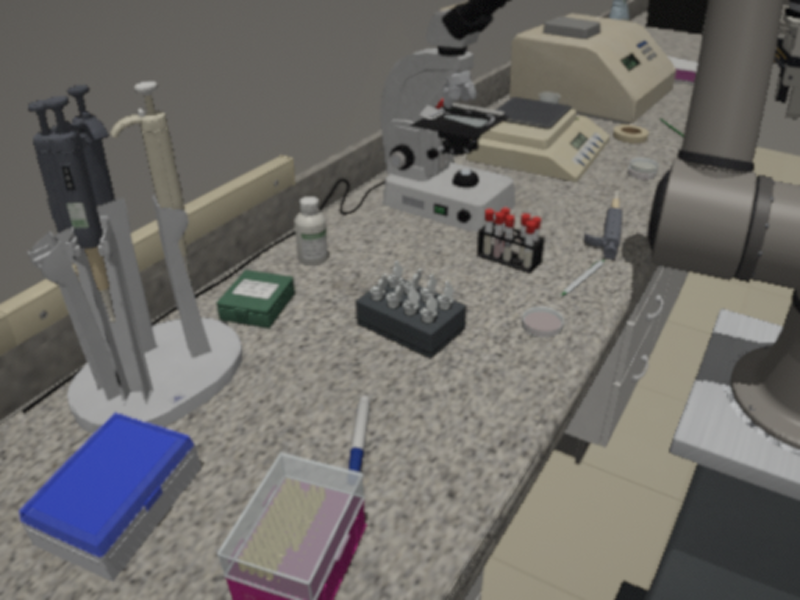

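View pics/side0.png

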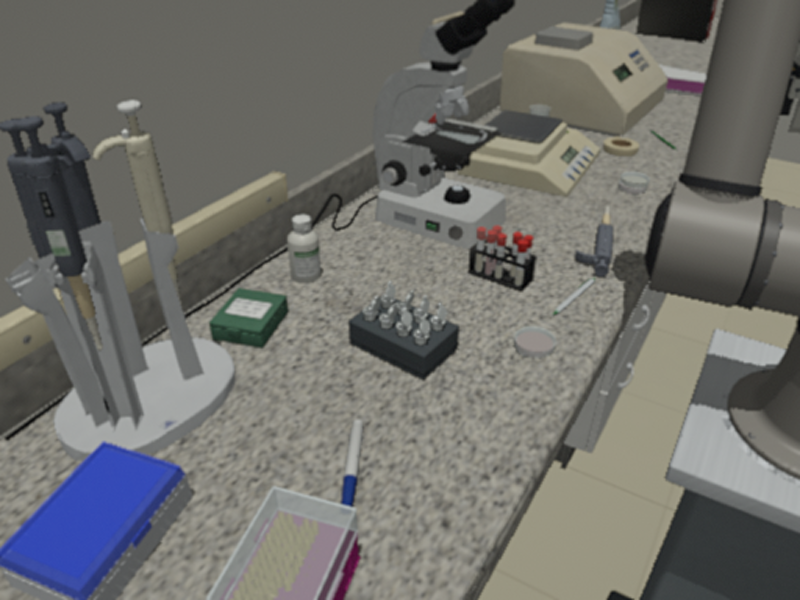

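The scene and side views show the block near (410,312) and (403,333) in the 800x600 pictures, with the bottle and slide box behind it and the dish to its right at (543,320). I'll zoom in on the block.

```bash
cat > h.py <<'E'
import numpy as np,cv2
from cell import vision
def proj(n,P,T=None):
    c=vision.get_calibration(n);T=c["T"] if T is None else T
    p=(np.asarray(P)-T[:3,3])@T[:3,:3]
    return cv2.projectPoints(p*[1,-1,-1],np.zeros(3),np.zeros(3),c["K"],np.array([c["k1"],0,0,0.]))[0][:,0]
def ray(n,uv,z,T=None):
    c=vision.get_calibration(n);T=c["T"] if T is None else T
    x=cv2.undistortPoints(np.array(uv,float).reshape(-1,1,2),c["K"],np.array([c["k1"],0,0,0.]))[:,0]
    d=np.c_[x[:,0],-x[:,1],-np.ones(len(x))]@T[:3,:3].T
    return T[:3,3]+d*((z-T[2,3])/d[:,2])[:,None]
E
python3 - <<'E'
import numpy as np,cv2
from h import *
a=np.load("scene0.npy")[165:230,220:305];b=np.load("side0.npy")[175:240,215:300]
f=lambda i:cv2.resize(i[:,:,::-1],(765,585)[:2],interpolation=cv2.INTER_CUBIC)
cv2.imwrite("pics/c0.png",f(a))
s=.64
print(ray("scene",np.array([[357,295],[410,275],[465,315],[432,350]])*s,.046))
print(ray("scene",np.array([[543,320]])*s,.01))
print(ray("scene",np.array([[312,255],[258,300]])*s,.01))
E
```

```text
[[0.61026018 0.1591159  0.046     ]
 [0.57288161 0.07338762 0.046     ]
 [0.45389274 0.12315197 0.046     ]
 [0.45438806 0.21368567 0.046     ]]
[[0.37253853 0.03029961 0.01      ]]
[[0.77926478 0.0550005  0.01      ]
 [0.76590465 0.20603623 0.01      ]]
```

View pics/c0.png

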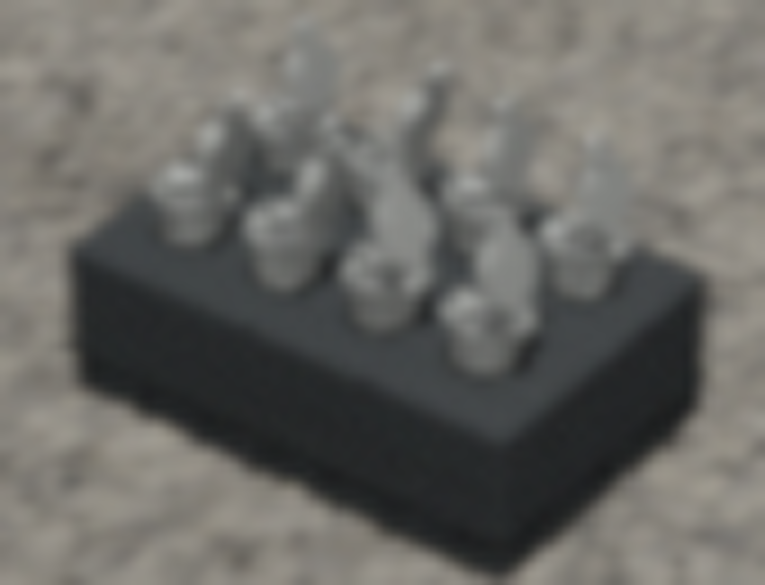

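```bash
python3 - <<'E'
from h import *
from scipy.optimize import least_squares
uv=np.array([[78,250],[508,440],[703,278],[82,380],[500,572],[698,405]])/9+[220,165]
L=np.array([[68,44,46],[-68,44,46],[-68,-44,46],[68,44,4],[-68,44,4],[-68,-44,4]])/1e3
def W(p):c,s=np.cos(p[2]),np.sin(p[2]);return L@np.array([[c,s,0],[-s,c,0],[0,0,1]])+[p[0],p[1],0]
r=least_squares(lambda p:(proj("scene",W(p))-uv)[:].ravel(),[.53,.14,-.3]);print(r.x,r.fun.reshape(-1,2).round(1))
E
```

```text
[ 0.53422013  0.13414343 -0.10881455] [[-1.8 -1.1]
 [-0.3  0.1]
 [ 1.6 -1.1]
 [-1.3 -0.3]
 [ 0.3  1.3]
 [ 1.4  0.1]]
```

Emit:
move_arm(rows=[[30, 20, 20, 0, 1], [30, 38, 20, 0, 1], [30, 40, 0, 0, 1], [20, 40, 0, 0, 1], [20, 40, 0, -0.03, 1], [20, 40, 0, -0.03, 1], [20, 40, 0, -0.03, 1], [20, 40, 0, -0.03, 1], [20, 40, 0, -0.03, 1], [20, 40, 0, -0.03, 1], [20, 40, 0, -0.03, 1], [20, 40, 0, -0.03, 1]], newtons=20)

```text
time: 1.3
tool_pos: [0.4064, -0.0486, 0.2658]
tool_rot: [3.141, 0.0, 0.024]
contact_force: [1.5, -1.1, -0.1]
opening: 0.0019
grip_force: 0.0
```

Emit:
move_arm(rows=[[20, 40, 0, -0.03, 1], [20, 40, 0, -0.03, 1], [20, 40, 0, -0.03, 1], [10, 40, 0, -0.03, 1], [0, 30, 0, -0.015, 1], [0, 0, 0, 0, 1], [0, 0, 0, 0, 1], [0, 0, 0, 0, 1], [0, 0, 0, 0, 1]])

```text
time: 2.2
tool_pos: [0.4761, 0.1384, 0.2659]
tool_rot: [3.141, -0.0, -0.112]
contact_force: [-0.3, 0.8, 0.2]
opening: 0.0007
grip_force: 0.0
```

```bash
python3 - <<'E'
from h import *
from cell import monitor
s=monitor.observe();im=vision.read_camera("wrist");np.savez("w1.npz",im=im,p=s["tool_pos"],r=s["tool_rot"])
print(s);cv2.imwrite("pics/w1.png",cv2.resize(im[:,:,::-1],(800,600),interpolation=cv2.INTER_CUBIC))
E
```

```text
{'time': 2.2, 'qpos': array([ 1.28486103e-01,  2.58944764e-01,  1.53195556e+00, -3.29663830e-04,
        1.35075880e+00,  1.81111580e+00]), 'qvel': array([-0.00136362, -0.00200017, -0.00331179,  0.00068897,  0.00180649,
        0.00415164]), 'joint_efforts': array([ 3.08184754e-01, -3.94520974e+01, -2.52928913e+01,  2.85697606e-02,
       -8.62391526e-02, -8.81104701e-03]), 'tool_pos': array([0.47607204, 0.1384393 , 0.26588601]), 'tool_rot': array([ 3.14126436e+00, -1.19937901e-05, -1.11761399e-01]), 'contact_force': array([-0.3401628 ,  0.82728317,  0.17964992]), 'torque': array([0.03915736, 0.02565804, 0.00046338]), 'grip_force': 0.0, 'opening': 0.0007019790959856992}
```

View pics/w1.png

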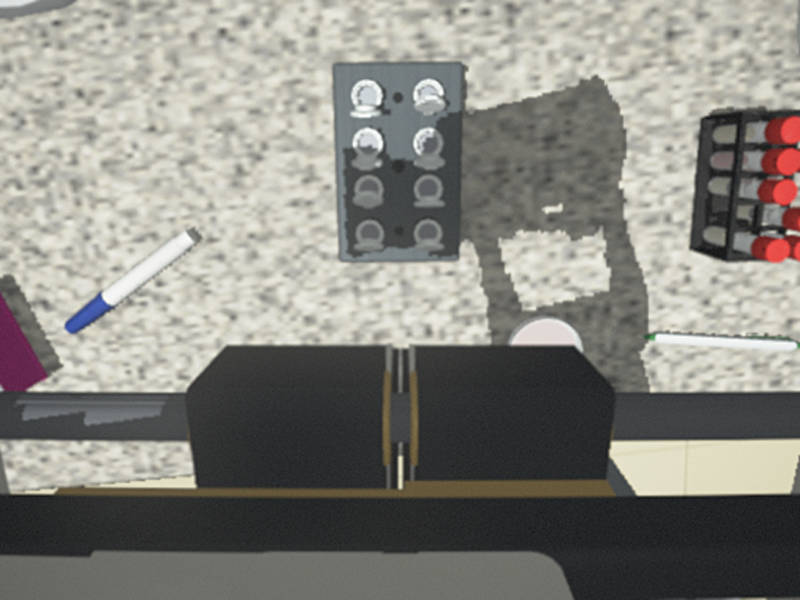

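The wrist view shows the block top with corners at about (333,63), (466,64), (459,262) and (340,262). The lids hang on the image-bottom (-x) side of their tubes, so the stroke runs up the image. I'll fit the pose, then check the fingertip shape from the side camera.

```bash
cat >> h.py <<'E'
from scipy.spatial.transform import Rotation as Ro
def wT(p,r):
    T=np.eye(4);T[:3,:3]=Ro.from_euler("xyz",r).as_matrix();T[:3,3]=p
    return T@vision.get_calibration("wrist")["mount"]
E
python3 - <<'E'
from h import *
from scipy.optimize import least_squares
d=np.load("w1.npz");T=wT(d["p"],d["r"])
uv=(np.array([[333,63],[466,64],[459,262],[340,262]])+.5)*.64-.5
L=np.array([[68,44,46],[68,-44,46],[-68,-44,46],[-68,44,46]])/1e3
def W(p,L=L):c,s=np.cos(p[2]),np.sin(p[2]);return L@np.array([[c,s,0],[-s,c,0],[0,0,1]])+[p[0],p[1],0]
r=least_squares(lambda p:(proj("wrist",W(p),T)-uv).ravel(),[.53,.14,-.1]);print(r.x,r.fun.reshape(-1,2).round(1))
print(ray("wrist",uv,.046,T).round(4))
ov=np.array([[x,y,60] for x in(-45,-15,15,45) for y in(20,-20)]+[[x,y,46] for x in(-68,68) for y in(-44,44)])/1e3
im=d["im"][:,:,::-1].copy()[20:190,180:330];im=cv2.resize(im,None,fx=3,fy=3,interpolation=cv2.INTER_CUBIC)
for u in (proj("wrist",W(r.x,ov),T)-[180,20]+.5)*3-.5: cv2.circle(im,tuple(int(round(a)) for a in u),3,(0,0,255),1)
from cell import monitor
s=monitor.observe();g=vision.read_camera("side");u=proj("side",s["tool_pos"][None])[0].astype(int);print(u)
x,y=np.clip(u[0]-60,0,392),np.clip(u[1]-110,0,214)
g=cv2.resize(g[y:y+170,x:x+113,::-1],(339,510),interpolation=cv2.INTER_CUBIC)
cv2.imwrite("pics/m.png",np.hstack([im,g]))
E
```

```text
[ 0.53631508  0.13295585 -0.11287102] [[ 0.2 -0.6]
 [-0.  -1. ]
 [ 0.7  1. ]
 [-0.9  0.9]]
[[0.6083 0.1693 0.046 ]
 [0.5979 0.0816 0.046 ]
 [0.465  0.0976 0.046 ]
 [0.4746 0.1832 0.046 ]]
[284 122]
```

View pics/m.png

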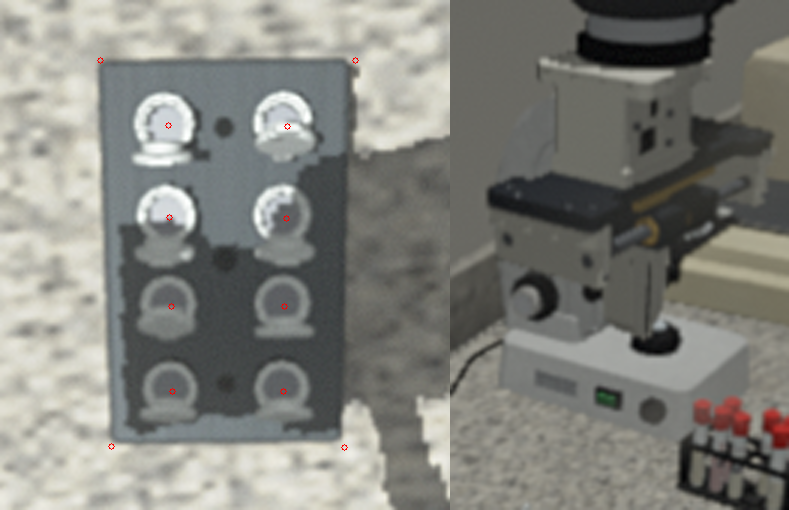

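The predicted tube centres land on the tubes, so the pose (0.536, 0.133, -0.113) holds. The fingertips are narrow, with the carriage well above them. I'll move to the start of row a at block x = -92 and 66 mm height.

Emit:
move_arm(rows=[[-15, 12.5, -20, 0, 1], [-14, 12.5, -40, 0, 1], [0, 0, -40, 0, 1], [0, 0, -40, 0, 1], [0, 0, -35, 0, 1], [0, 0, -20, 0, 1], [0, 0, -4, 0, 1], [0, 0, 0, 0, 1], [0, 0, 0, 0, 1], [0, 0, 0, 0, 1]])

```text
time: 3.3
tool_pos: [0.448, 0.1646, 0.0682]
tool_rot: [-3.141, -0.003, -0.11]
contact_force: [0.5, -0.3, 0.1]
opening: 0.0007
grip_force: 0.0
```

Emit:
move_arm(rows=[[0, -1.2, -2, 0, 1], [5, -0.6, -1, 0, 1], [5, -0.6, 0, 0, 1], [5, -0.6, 0, 0, 1], [5, -0.6, 0, 0, 1], [5, -0.6, 0, 0, 1], [5, -0.6, 0, 0, 1], [5, -0.6, 0, 0, 1], [5, -0.6, 0, 0, 1], [0, 0, 0, 0, 1]])

```text
time: 4.3
tool_pos: [0.4858, 0.1586, 0.0631]
tool_rot: [3.141, 0.004, -0.11]
contact_force: [-0.2, -1.0, 1.1]
opening: 0.0009
grip_force: 0.5
```

Emit:
move_arm(rows=[[4, -0.4, 0, 0, 1], [4, -0.4, 0, 0, 1], [4, -0.4, 0, 0, 1], [0, 0, 0, 0, 1]])

```text
time: 4.7
tool_pos: [0.5001, 0.1572, 0.064]
tool_rot: [-3.141, -0.001, -0.111]
contact_force: [-0.1, -0.7, -0.3]
opening: -0.0
grip_force: 0.0
```

Emit:
move_arm(rows=[[2, -0.2, -1, 0, 1], [0, 0, -0.5, 0, 1], [0, 0, 0, 0, 1]])

```text
time: 5.0
tool_pos: [0.5007, 0.1572, 0.0631]
tool_rot: [3.141, 0.001, -0.11]
contact_force: [-4.9, -1.0, 9.4]
opening: 0.001
grip_force: 4.5
```

```bash
python3 - <<'E'
from h import *
from cell import monitor
s=monitor.observe();print(s["tool_pos"],s["contact_force"])
p=s["tool_pos"];im=vision.read_camera("scene")[165:230,220:305,::-1];w=vision.read_camera("side")[175:240,215:300,::-1]
cv2.imwrite("pics/s1.png",np.hstack([cv2.resize(i,(400,306),interpolation=cv2.INTER_CUBIC) for i in(im,w)]))
E
```

```text
[0.50065094 0.15717203 0.06313348] [-4.88849968 -1.02151732  9.35621933]
```

View pics/s1.png

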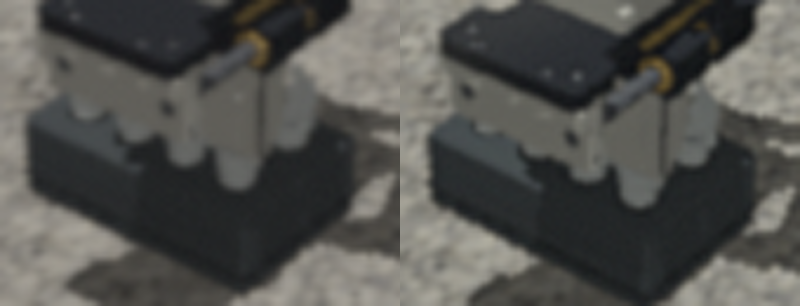

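Contact is at about 63 mm with 9 N upward. I'll ease off slightly and continue the stroke.

Emit:
move_arm(rows=[[4, -0.4, 0.5, 0, 1], [4, -0.4, 0, 0, 1], [4, -0.4, 0, 0, 1], [4, -0.4, 0, 0, 1], [4, -0.5, 0, 0, 1]])

```text
time: 5.6
tool_pos: [0.5161, 0.1555, 0.0627]
tool_rot: [3.14, 0.012, -0.11]
contact_force: [-20.2, 4.2, 20.6]
opening: 0.0002
grip_force: 14.7
```

Emit:
move_arm(rows=[[4, -0.5, 0, 0, 1], [4, -0.5, 0, 0, 1], [4, -0.5, 0, 0, 1], [4, -0.5, 0, 0, 1]])

```text
time: 6.0
tool_pos: [0.5321, 0.1539, 0.0628]
tool_rot: [3.141, 0.011, -0.11]
contact_force: [-17.5, 3.4, 17.1]
opening: 0.0003
grip_force: 15.0
```

Force is too high, so I'll ease up and check whether the block moved.

Emit:
move_arm(rows=[[0, 0, 0.8, 0, 1], [0, 0, 0, 0, 1]])

```text
time: 6.2
tool_pos: [0.5337, 0.1536, 0.063]
tool_rot: [3.141, 0.008, -0.11]
contact_force: [-10.1, 2.8, 8.0]
opening: 0.0006
grip_force: 10.3
```

```bash
python3 - <<'E'
from h import *
a=np.load("scene0.npy")[185:235,220:300];b=vision.read_camera("scene")[185:235,220:300]
# block lower-left edge/face region: shift estimate by template match on the near bottom edge
for n,(y0,y1,x0,x1) in {"leftcorner":(190,215,222,245),"bottom":(205,230,235,285)}.items():
    A=np.load("scene0.npy").astype(np.uint8);B=vision.read_camera("scene")
    g=lambda i:cv2.resize(cv2.cvtColor(i,cv2.COLOR_RGB2GRAY),None,fx=8,fy=8,interpolation=cv2.INTER_CUBIC)
    t=g(A[y0:y1,x0:x1]);S=g(B[y0-4:y1+4,x0-4:x1+4]);m=cv2.matchTemplate(S,t,cv2.TM_CCOEFF_NORMED)
    _,v,_,l=cv2.minMaxLoc(m);print(n,v,np.array(l)/8-4)
im=B[165:230,220:305,::-1];o=A[165:230,220:305,::-1]
cv2.imwrite("pics/s2.png",np.hstack([cv2.resize(i,(400,306),interpolation=cv2.INTER_CUBIC) for i in(o,im)]))
E
```

```text
leftcorner 0.850587785243988 [-4. -4.]
bottom 0.5279377102851868 [-4. -4.]
```

View pics/s2.png

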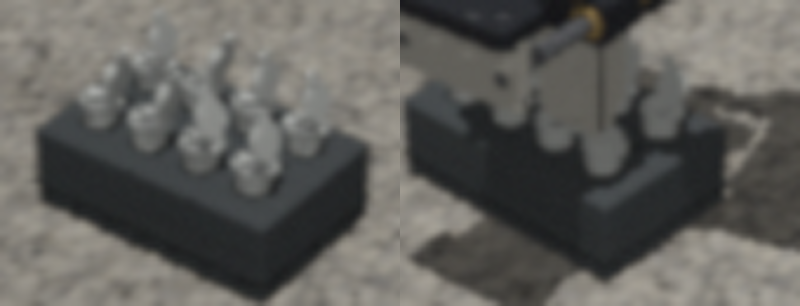

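```bash
cat >> h.py <<'E'
from scipy.optimize import least_squares
def W(p,L):c,s=np.cos(p[2]),np.sin(p[2]);return L@np.array([[c,s,0],[-s,c,0],[0,0,1]])+[p[0],p[1],0]
LB=np.array([[-68,44,46],[-68,-44,46],[-68,44,4],[-68,-44,4],[68,44,46],[68,44,4]])/1e3
E
python3 - <<'E'
from h import *
from cell import monitor
def fit(uv,k):
    r=least_squares(lambda p:(proj("scene",W(p,LB[k]))-uv).ravel(),[.54,.13,-.1]);print(r.x.round(4),r.fun.reshape(-1,2).round(1).tolist());return r.x
old=np.array([[262,225],[367,145],[262,300],[362,212],[40,130],[42,200]])/4.706+[220,165]
new=np.array([[200,200],[322,128],[205,278],[320,205],[10,88],[10,170]])/4.706+[220,165]
fit(old,range(6));p=fit(new,range(6)); fit(old,[0,1,2,3]);fit(new,[0,1,2,3])
s=monitor.observe();d=s["tool_pos"][:2]-p[:2];c,q=np.cos(p[2]),np.sin(p[2]);print("tcp in block",d@[c,q],d@[-q,c],s["tool_pos"])
E
```

```text
[ 0.5351  0.134  -0.1074] [[0.2, 1.0], [1.4, -1.2], [-0.0, 0.9], [1.7, -0.1], [-1.9, -1.0], [-1.4, -0.7]]
[ 0.561   0.1261 -0.232 ] [[-0.0, 1.4], [1.9, -0.2], [-1.0, 0.5], [1.7, -1.3], [-1.8, 0.5], [-0.8, -1.9]]Traceback (most recent call last):
  File "<stdin>", line 7, in <module>
  File "<stdin>", line 4, in fit
    return func(*args, **kwargs)
    vector_fun = VectorFunction(
        fun_wrapped,
    ...<6 lines>...
        workers=workers
    )
    self._update_fun()
    ~~~~~~~~~~~~~~~~^^
    self.f = self.fun_wrapped(xp_copy(self.x))
             ~~~~~~~~~~~~~~~~^^^^^^^^^^^^^^^^^
    return np.atleast_1d(self.fun(x))
                         ~~~~~~~~^^^
    return self.f(x, *self.args, **self.kwargs)
           ~~~~~~^^^^^^^^^^^^^^^^^^^^^^^^^^^^^^
  File "<stdin>", line 4, in <lambda>
ValueError: operands could not be broadcast together with shapes (4,2) (6,2)
```

The block was shoved about 27 mm and turned about 0.12 rad, because the pressed tip caught on tube 2's hinge. From here I'll cross each hinge about 1 mm higher and dip only over each lid. I'll set the block back in place once the rows are done. First, unload and align with the block's new yaw.

Emit:
move_arm(rows=[[-2, 0.5, 1, 0, 1], [0, 0, 1, 0, 1], [0, 0, 0, -0.06, 1], [0, 0, 0, -0.06, 1], [0, 0, 0, 0, 1], [0, 0, 0, 0, 1]])

```text
time: 6.95
tool_pos: [0.5355, 0.1534, 0.0656]
tool_rot: [-3.142, -0.001, -0.229]
contact_force: [0.5, -0.3, 0.0]
opening: -0.0
grip_force: 0.0
```

```bash
python3 - <<'E'
from cell import monitor
s=monitor.observe();print(s["tool_pos"],s["contact_force"],s["tool_rot"])
E
```

```text
[0.535493   0.15343789 0.06562537] [ 0.45835192 -0.32272559  0.01346962] [-3.14155260e+00 -6.26766425e-04 -2.28759265e-01]
```

Emit:
move_arm(rows=[[0, 0, -1.2, 0, 1], [3.9, -0.9, 0, 0, 1], [3.9, -0.9, 0, 0, 1], [0, 0, 0, 0, 1]])

```text
time: 7.35
tool_pos: [0.5437, 0.1516, 0.0645]
tool_rot: [-3.141, -0.001, -0.23]
contact_force: [0.3, -0.3, -0.2]
opening: 0.0006
grip_force: 0.0
```

Emit:
move_arm(rows=[[4, -0.9, 0, 0, 1], [4, -0.9, 0, 0, 1], [4, -0.9, 0, 0, 1], [0, 0, 0, 0, 1], [0, 0, -0.8, 0, 1], [0, 0, -0.4, 0, 1], [0, 0, 0, 0, 1]])

```text
time: 8.05
tool_pos: [0.5548, 0.1491, 0.0633]
tool_rot: [3.141, -0.0, -0.23]
contact_force: [0.2, -0.1, 0.8]
opening: 0.0007
grip_force: 0.4
```

Emit:
move_arm(rows=[[0, 0, -0.4, 0, 1], [0, 0, 0, 0, 1]])

```text
time: 8.25
tool_pos: [0.5548, 0.1491, 0.0632]
tool_rot: [3.142, -0.0, -0.23]
contact_force: [-1.4, -0.8, 4.6]
opening: 0.0002
grip_force: 2.2
```

Emit:
move_arm(rows=[[0, 0, 1.2, 0, 1], [0, 0, 0, 0, 1], [4, -0.9, 0, 0, 1], [4, -0.9, 0, 0, 1], [4, -0.9, 0, 0, 1], [0, 0, 0, 0, 1]])

```text
time: 8.85
tool_pos: [0.5647, 0.1466, 0.0632]
tool_rot: [3.14, 0.006, -0.23]
contact_force: [-6.9, 2.0, 3.4]
opening: 0.0005
grip_force: 5.5
```

Emit:
move_arm(rows=[[-2, 0.5, 0.5, 0, 1], [0, 0, 0.5, 0, 1], [0, 0, 0, 0, 1]])

```text
time: 9.15
tool_pos: [0.5657, 0.1468, 0.0653]
tool_rot: [-3.141, -0.002, -0.23]
contact_force: [0.5, 0.9, -0.2]
opening: 0.0003
grip_force: 0.0
```

Emit:
move_arm(rows=[[4, -0.9, 0, 0, 1], [4, -0.9, 0, 0, 1], [0, 0, 0, 0, 1]])

```text
time: 9.45
tool_pos: [0.5739, 0.1448, 0.0652]
tool_rot: [-3.141, -0.001, -0.231]
contact_force: [0.1, 0.3, -0.1]
opening: 0.0006
grip_force: 0.1
```

```bash
python3 - <<'E'
from h import *
from cell import monitor
s=monitor.observe();print(s["tool_pos"],s["contact_force"])
B=vision.read_camera("scene");C=vision.read_camera("side")
cv2.imwrite("pics/s3.png",np.hstack([cv2.resize(i,(400,306),interpolation=cv2.INTER_CUBIC) for i in(B[165:230,220:305,::-1],C[175:240,215:300,::-1])]))
E
```

```text
[0.57391173 0.14479051 0.06516887] [ 0.05120071  0.34797379 -0.1342936 ]
```

View pics/s3.png

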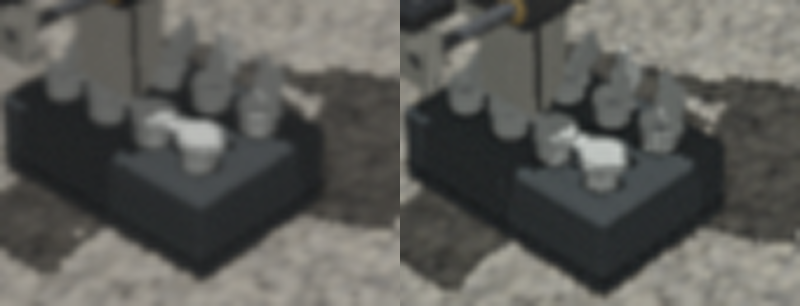

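Lids a1 and a2 are shut, the block is where it was, and the finger is at tube 3. I'll continue.

Emit:
move_arm(rows=[[4, -0.9, 0, 0, 1], [4, -0.9, 0, 0, 1], [3, -0.7, 0, 0, 1], [0, 0, -1, 0, 1], [0, 0, -1, 0, 1], [0, 0, 0, 0, 1]])

```text
time: 10.15
tool_pos: [0.5841, 0.1425, 0.0633]
tool_rot: [3.142, -0.001, -0.23]
contact_force: [0.7, -1.0, 2.3]
opening: 0.0005
grip_force: 1.0
```

Emit:
move_arm(rows=[[0, 0, -0.2, 0, 1], [0, 0, 1.2, 0, 1], [0, 0, 1, 0, 1], [3, -0.7, 0, 0, 1], [4, -0.9, 0, 0, 1], [4, -0.9, 0, 0, 1], [0, 0, 0, 0, 1]])

```text
time: 10.85
tool_pos: [0.5955, 0.1398, 0.0649]
tool_rot: [3.142, -0.0, -0.23]
contact_force: [-1.1, -0.6, 0.6]
opening: 0.0005
grip_force: 0.1
```

Emit:
move_arm(rows=[[4, -0.9, 0, 0, 1], [4, -0.9, 0, 0, 1], [4, -0.9, 0, 0, 1], [4, -0.9, 0, 0, 1], [0, 0, 0, 0, 1]])

```text
time: 11.35
tool_pos: [0.6115, 0.1362, 0.065]
tool_rot: [-3.142, -0.001, -0.23]
contact_force: [0.1, -0.5, -0.4]
opening: 0.0006
grip_force: 0.0
```

Emit:
move_arm(rows=[[2, -0.5, -1, 0, 1], [0, 0, -1, 0, 1], [0, 0, -0.2, 0, 1], [0, 0, 0, 0, 1]])

```text
time: 11.75
tool_pos: [0.6131, 0.1359, 0.0633]
tool_rot: [-3.142, -0.001, -0.23]
contact_force: [0.6, -1.2, 2.7]
opening: 0.0004
grip_force: 1.7
```

Emit:
move_arm(rows=[[0, 0, 20, 0, 1], [0, 0, 40, 0, 1], [0, 0, 45, 0, 1], [-25, 0, 45, 0, 1], [-40, 0, 45, 0, 1], [-40, 0, 0, 0, 1], [-10, 0, 0, 0, 1], [0, 0, 0, 0, 1], [0, 0, 0, 0, 1], [0, 0, 0, 0, 1]])

```text
time: 12.75
tool_pos: [0.5064, 0.1358, 0.2481]
tool_rot: [3.141, 0.001, -0.231]
contact_force: [-0.1, 0.8, 0.0]
opening: 0.0009
grip_force: 0.0
```

```bash
python3 - <<'E'
from h import *
from cell import monitor
s=monitor.observe();im=vision.read_camera("wrist");np.savez("w2.npz",im=im,p=s["tool_pos"],r=s["tool_rot"])
print(s["tool_pos"],s["tool_rot"]);cv2.imwrite("pics/w2.png",cv2.resize(im[0:200,130:380,::-1],(750,600),interpolation=cv2.INTER_CUBIC))
E
```

```text
[0.5063715  0.13584287 0.2481289 ] [ 3.14121899e+00  7.00414855e-04 -2.30585699e-01]
```

View pics/w2.png

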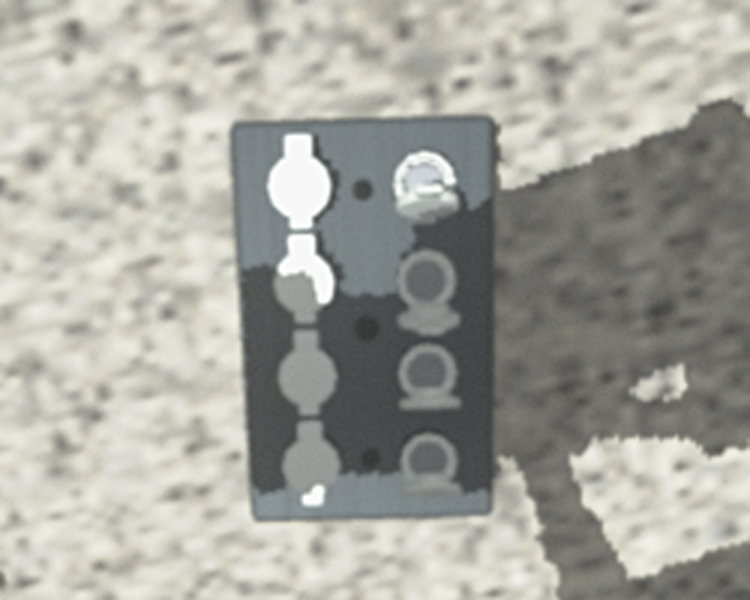

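Row a is all shut: four closed lids at crop columns 300–312. I'll fit the block pose now for row b.

```bash
cat >> h.py <<'E'
L4=np.array([[68,44,46],[68,-44,46],[-68,-44,46],[-68,44,46]])/1e3
def fitw(uv,T):
    r=least_squares(lambda p:(proj("wrist",W(p,L4),T)-uv).ravel(),[.53,.14,-.1]);print(r.x.round(4),r.fun.round(1));return r.x
E
python3 - <<'E'
from h import *
d=np.load("w2.npz");T=wT(d["p"],d["r"])
p=fitw((np.array([[233,121],[493,117],[491,513],[253,519]])+.5)/3-.5+[130,0],T)
# tubes of row b, rims at z .060
t=(np.array([[425,182],[427,278],[427,372],[429,458]])+.5)/3-.5+[130,0]
print(ray("wrist",t,.06,T).round(4), W(p,np.array([[x,-20,60] for x in(45,15,-15,-45)])/1e3).round(4))
print(W(p,np.array([[-92,-20,0],[45,-20,0]])/1e3))
E
```

```text
[ 0.5646  0.127  -0.2101] [-1.2 -0.8  1.3 -1.4  1.   1.6 -1.   1.2]
[[0.6049 0.0984 0.06  ]
 [0.5757 0.1042 0.06  ]
 [0.546  0.1108 0.06  ]
 [0.5176 0.1165 0.06  ]] [[0.6044 0.098  0.06  ]
 [0.5751 0.1043 0.06  ]
 [0.5457 0.1105 0.06  ]
 [0.5164 0.1168 0.06  ]]
[[0.47043257 0.12659983 0.        ]
 [0.6044193  0.09802434 0.        ]]
```

Emit:
move_arm(rows=[[-18, -4.6, -10, 0.02, 1], [-18, -4.6, -35, 0, 1], [0, 0, -40, 0, 1], [0, 0, -40, 0, 1], [0, 0, -35, 0, 1], [0, 0, -17, 0, 1], [0, 0, -4, 0, 1], [0, 0, 0, 0, 1], [0, 0, 0, 0, 1], [0, 0, 0, 0, 1], [0, 0, 0, 0, 1]])

```text
time: 13.9
tool_pos: [0.47, 0.1268, 0.0688]
tool_rot: [-3.141, -0.002, -0.21]
contact_force: [-0.6, -0.5, 0.0]
opening: 0.0007
grip_force: 0.0
```

Emit:
move_arm(rows=[[4, -0.8, -1, 0, 1], [4, -0.8, 0, 0, 1], [0, 0, 0, 0, 1], [0, 0, 0, 0, 1]])

```text
time: 14.3
tool_pos: [0.4775, 0.1251, 0.0669]
tool_rot: [3.141, 0.0, -0.21]
contact_force: [0.1, 0.1, 0.3]
opening: 0.0002
grip_force: 0.0
```

Emit:
move_arm(rows=[[4, -0.8, -1, 0, 1], [4, -0.8, -0.5, 0, 1], [4, -0.8, 0, 0, 1], [4, -0.9, 0, 0, 1], [4, -0.8, 0, 0, 1]])

```text
time: 14.8
tool_pos: [0.4974, 0.121, 0.0653]
tool_rot: [3.141, 0.001, -0.21]
contact_force: [-1.4, 1.1, 0.4]
opening: 0.0002
grip_force: 0.5
```

Emit:
move_arm(rows=[[4, -0.8, 0, 0, 1], [4, -0.9, 0, 0, 1], [0, 0, 0, 0, 1]])

```text
time: 15.1
tool_pos: [0.5061, 0.1192, 0.0655]
tool_rot: [-3.141, -0.001, -0.21]
contact_force: [-0.1, 0.0, 0.7]
opening: 0.0004
grip_force: 0.0
```

Emit:
move_arm(rows=[[4, -0.8, 0, 0, 1], [4, -0.9, 0, 0, 1], [4, -0.8, 0, 0, 1], [4, -0.9, 0, 0, 1], [0, 0, -1, 0, 1], [0, 0, -1, 0, 1], [0, 0, 0, 0, 1]])

```text
time: 15.8
tool_pos: [0.5213, 0.116, 0.0634]
tool_rot: [3.141, 0.0, -0.21]
contact_force: [1.3, -0.4, 0.4]
opening: 0.0004
grip_force: 0.0
```

Dip a little more, then raise and cross to lid b2.

Emit:
move_arm(rows=[[0, 0, -0.4, 0, 1], [0, 0, 0, 0, 1]])

```text
time: 16.0
tool_pos: [0.5212, 0.116, 0.0632]
tool_rot: [3.141, 0.0, -0.21]
contact_force: [-0.2, -1.0, 3.6]
opening: 0.0007
grip_force: 1.6
```

Emit:
move_arm(rows=[[0, 0, 1.4, 0, 1], [0, 0, 1, 0, 1], [4, -0.8, 0, 0, 1], [4, -0.9, 0, 0, 1], [4, -0.8, 0, 0, 1], [0, 0, 0, 0, 1]])

```text
time: 16.6
tool_pos: [0.5343, 0.1133, 0.0654]
tool_rot: [-3.141, -0.001, -0.21]
contact_force: [0.5, -0.7, 0.8]
opening: 0.0006
grip_force: 0.0
```

Emit:
move_arm(rows=[[4, -0.8, 0, 0, 1], [4, -0.9, 0, 0, 1], [4, -0.8, 0, 0, 1], [4, -0.9, 0, 0, 1], [0, 0, 0, 0, 1]])

```text
time: 17.1
tool_pos: [0.55, 0.1099, 0.0654]
tool_rot: [-3.142, -0.001, -0.21]
contact_force: [0.7, 0.4, 0.2]
opening: 0.0007
grip_force: 0.0
```

Emit:
move_arm(rows=[[1, -0.2, -1, 0, 1], [0, 0, -1, 0, 1], [0, 0, -0.3, 0, 1], [0, 0, 0, 0, 1]])

```text
time: 17.5
tool_pos: [0.5504, 0.1099, 0.0633]
tool_rot: [3.141, -0.0, -0.21]
contact_force: [-0.2, -0.5, 1.4]
opening: 0.0006
grip_force: 0.9
```

Emit:
move_arm(rows=[[0, 0, 1.3, 0, 1], [0, 0, 1, 0, 1], [4, -0.8, 0, 0, 1], [4, -0.9, 0, 0, 1], [4, -0.8, 0, 0, 1], [0, 0, 0, 0, 1]])

```text
time: 18.1
tool_pos: [0.5632, 0.1071, 0.0654]
tool_rot: [-3.142, -0.001, -0.21]
contact_force: [-0.3, -0.3, 0.1]
opening: 0.0004
grip_force: 0.0
```

Emit:
move_arm(rows=[[4, -0.8, 0, 0, 1], [4, -0.9, 0, 0, 1], [4, -0.8, 0, 0, 1], [4, -0.9, 0, 0, 1], [0, 0, 0, 0, 1], [1, -0.2, -1, 0, 1], [0, 0, -1, 0, 1], [0, 0, -0.3, 0, 1], [0, 0, 0, 0, 1]])

```text
time: 19.0
tool_pos: [0.5794, 0.1038, 0.0633]
tool_rot: [3.142, -0.0, -0.21]
contact_force: [0.2, -0.9, 2.0]
opening: 0.0004
grip_force: 0.9
```

Emit:
move_arm(rows=[[0, 0, 1.3, 0, 1], [0, 0, 1, 0, 1], [4, -0.8, 0, 0, 1], [4, -0.9, 0, 0, 1], [4, -0.8, 0, 0, 1], [0, 0, 0, 0, 1]])

```text
time: 19.6
tool_pos: [0.5922, 0.101, 0.0654]
tool_rot: [-3.142, -0.001, -0.211]
contact_force: [0.0, 0.9, -0.6]
opening: 0.0004
grip_force: 0.0
```

Emit:
move_arm(rows=[[4, -0.8, 0, 0, 1], [4, -0.9, 0, 0, 1], [4, -0.8, 0, 0, 1], [4, -0.9, 0, 0, 1], [0, 0, 0, 0, 1], [1, -0.2, -1, 0, 1], [0, 0, -1, 0, 1], [0, 0, -0.4, 0, 1], [0, 0, 0, 0, 1]])

```text
time: 20.5
tool_pos: [0.6084, 0.0976, 0.0633]
tool_rot: [3.141, -0.0, -0.21]
contact_force: [-0.5, 0.3, 2.1]
opening: 0.0006
grip_force: 1.2
```

Both rows are folded. Next I'll put the shifted block back: lift, go round to its +x face with the tool turned to the block's original yaw, and push it back gently.

Emit:
move_arm(rows=[[0, 0, 15, 0, 1], [0, 0, 25, 0, 1], [10, 5, 10, 0.02, 1], [20, 11, 0, 0.04, 1], [20, 11, 0, 0.037, 1], [0, 0, -20, 0, 1], [0, 0, -35, 0, 1], [0, 0, -30, 0, 1], [0, 0, -10, 0, 1], [0, 0, 0, 0, 1], [0, 0, 0, 0, 1]])

```text
time: 21.6
tool_pos: [0.6593, 0.1247, 0.0193]
tool_rot: [-3.141, -0.002, -0.113]
contact_force: [-0.3, 0.5, 0.2]
opening: 0.0001
grip_force: 0.0
```

Emit:
move_arm(rows=[[-4, 0.45, 0, 0, 1], [-4, 0.45, 0, 0, 1], [-3, 0.35, 0, 0, 1], [-3, 0.35, 0, 0, 1], [-3, 0.35, 0, 0, 1], [-3, 0.35, 0, 0, 1], [-3, 0.35, 0, 0, 1], [-3, 0.35, 0, 0, 1]])

```text
time: 22.4
tool_pos: [0.6347, 0.1278, 0.0191]
tool_rot: [-3.14, -0.006, -0.114]
contact_force: [6.7, 0.6, -2.5]
opening: 0.0003
grip_force: 3.3
```

Emit:
move_arm(rows=[[-3, 0.35, 0, 0, 1], [-3, 0.35, 0, 0, 1], [-3, 0.35, 0, 0, 1], [-2, 0.3, 0, 0, 1], [0, 0, 0, 0, 1], [0, 0, 0, 0, 1]])

```text
time: 23.0
tool_pos: [0.6232, 0.1292, 0.0191]
tool_rot: [-3.141, -0.005, -0.114]
contact_force: [5.2, 0.8, 0.2]
opening: 0.0004
grip_force: 2.5
```

Emit:
move_arm(rows=[[-3, 0.3, 0, 0, 1], [-3, 0.3, 0, 0, 1], [-3, 0.3, 0, 0, 1], [0, 0, 0, 0, 1], [0, 0, 0, 0, 1]])

```text
time: 23.5
tool_pos: [0.6143, 0.13, 0.019]
tool_rot: [-3.141, -0.005, -0.113]
contact_force: [5.2, 0.2, -1.3]
opening: 0.0006
grip_force: 2.5
```

Emit:
move_arm(rows=[[8, -1, 0, 0, 1], [8, -1, 0, 0, 1], [0, 0, 25, 0, 1], [0, 0, 45, 0, 1], [0, 0, 45, 0, 1], [-30, 0, 45, 0, 1], [-45, 0, 45, 0, 1], [-45, 5, 35, 0, 1], [-35, 5, 0, 0, 1], [0, 0, 0, 0, 1], [0, 0, 0, 0, 1], [0, 0, 0, 0, 1]])

```text
time: 24.7
tool_pos: [0.492, 0.1371, 0.2403]
tool_rot: [3.141, -0.0, -0.114]
contact_force: [0.8, -0.5, -1.2]
opening: 0.0003
grip_force: 0.0
```

```bash
python3 - <<'E'
from h import *
from cell import monitor
s=monitor.observe();im=vision.read_camera("wrist");np.savez("w3.npz",im=im,p=s["tool_pos"],r=s["tool_rot"])
print(s["tool_pos"],s["tool_rot"]);cv2.imwrite("pics/w3.png",cv2.resize(im[0:200,130:380,::-1],(750,600),interpolation=cv2.INTER_CUBIC))
E
```

```text
[0.49197746 0.1370943  0.24031721] [ 3.14141879e+00 -7.97247040e-05 -1.13507328e-01]
```

View pics/w3.png

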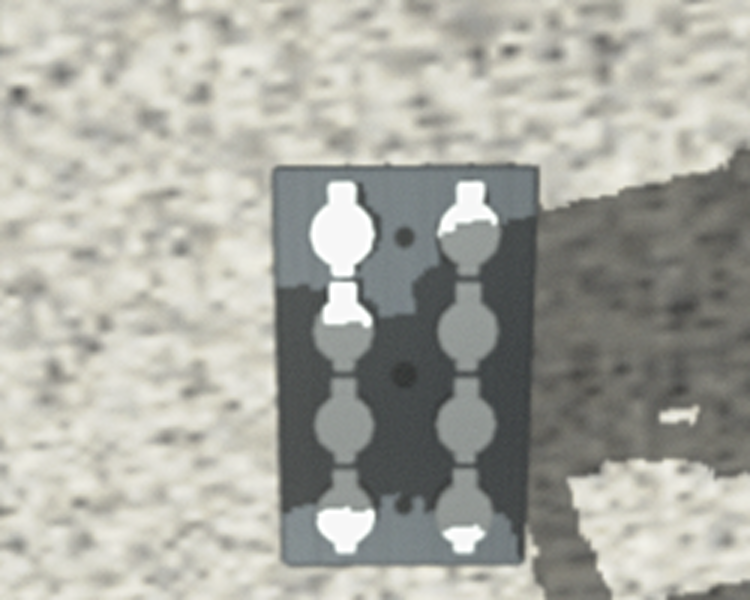

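All eight lids lie shut. I'll check the block pose from its corners at (275,167), (539,167), (524,563) and (284,563).

```bash
python3 - <<'E'
from h import *
d=np.load("w3.npz");T=wT(d["p"],d["r"])
p=fitw((np.array([[275,167],[539,167],[524,563],[284,563]])+.5)/3-.5+[130,0],T)
E
```

```text
[ 0.534   0.124  -0.1139] [-1.1 -1.3  1.1 -1.2  1.1  1.6 -1.   1.6]
```

The block is back in x and yaw but about 9 mm low in y. I'll turn the tool a quarter and nudge the -y face flat-on.

Emit:
move_arm(rows=[[4, -8, 0, 0.15, 1], [4, -8, 0, 0.15, 1], [4, -8, 0, 0.15, 1], [4, -8, 0, 0.15, 1], [4, -8, 0, 0.15, 1], [4, -8, 0, 0.15, 1], [4, -8, 0, 0.15, 1], [4, -9, 0, 0.15, 1], [2, -9, 0, 0.15, 1], [0, -9, 0, 0.15, 1], [0, 0, 0, 0.07, 1], [0, 0, 0, 0, 1]])

```text
time: 25.95
tool_pos: [0.5257, 0.0536, 0.2397]
tool_rot: [-3.14, 0.0, 1.456]
contact_force: [-0.9, 1.2, 0.7]
opening: 0.0006
grip_force: 0.0
```

Emit:
move_arm(rows=[[0, 0, -30, 0, 1], [0, 0, -40, 0, 1], [0, 0, -40, 0, 1], [0, 0, -40, 0, 1], [0, 0, -40, 0, 1], [0, 0, -25, 0, 1], [0, 0, -5, 0, 1], [0, 0, 0, 0, 1], [0, 0, 0, 0, 1], [0, 0, 0, 0, 1]])

```text
time: 26.95
tool_pos: [0.5262, 0.0542, 0.0221]
tool_rot: [3.138, -0.0, 1.456]
contact_force: [0.4, -0.2, 0.3]
opening: 0.0006
grip_force: 0.0
```

Emit:
move_arm(rows=[[0.3, 3, 0, 0, 1], [0.3, 3, 0, 0, 1], [0.3, 3, 0, 0, 1], [0.3, 3, 0, 0, 1], [0.3, 3, 0, 0, 1], [0.3, 3, 0, 0, 1], [0.3, 3, 0, 0, 1], [0.3, 2, 0, 0, 1], [0, 1.5, 0, 0, 1], [0, 0, 0, 0, 1], [0, 0, 0, 0, 1]])

```text
time: 28.05
tool_pos: [0.5274, 0.0776, 0.0206]
tool_rot: [3.142, 0.002, 1.457]
contact_force: [-0.3, -7.0, 1.7]
opening: 0.0003
grip_force: 3.7
```

Emit:
move_arm(rows=[[-1, -8, 0, 0, 1], [-1, -8, 0, 0, 1], [0, 0, 20, 0, 1], [0, 0, 45, 0, 1], [0, 0, 45, 0, 1], [0, 0, 45, 0, 1], [0, 0, 45, 0, 1], [0, 0, 25, 0, 1], [0, 0, 0, 0, 1], [0, 0, 0, 0, 1], [0, 0, 0, 0, 1]])

```text
time: 29.15
tool_pos: [0.5245, 0.0626, 0.244]
tool_rot: [-3.139, 0.0, 1.457]
contact_force: [0.4, 0.4, 0.4]
opening: 0.0006
grip_force: 0.0
```

```bash
python3 - <<'E'
from h import *
from cell import monitor
s=monitor.observe();im=vision.read_camera("wrist");T=wT(s["tool_pos"],s["tool_rot"]);np.savez("w4.npz",im=im,T=T)
print(s["tool_pos"],s["tool_rot"])
# block = coloured/dark smooth region: show dark mask extent in world coords
hsv=cv2.cvtColor(im,cv2.COLOR_RGB2HSV);g=cv2.medianBlur(cv2.cvtColor(im,cv2.COLOR_RGB2GRAY),3)
d=np.load("w3.npz");pr=lambda p,T:proj("wrist",W(p,L4),T)
# photometric refine: compare bluish-dark mask (b-r) with polygon
def mask(im):
    f=cv2.GaussianBlur(im,(3,3),0).astype(float);return ((f[...,2]-f[...,0])>4).astype(np.uint8)
def fit(im,T,p0):
    m=mask(im).astype(float)
    sc=lambda p:-(lambda k:(m*k).sum()-.5*k.sum())(cv2.fillConvexPoly(np.zeros(m.shape,np.uint8),np.round(pr(p,T)*16).astype(np.int32),1,cv2.LINE_AA,4).astype(float))
    from scipy.optimize import differential_evolution as DE
    r=DE(sc,[(a-b,a+b) for a,b in zip(p0,(.03,.03,.1))],seed=0,maxiter=60);return r.x.round(4),r.fun
print(fit(d["im"],wT(d["p"],d["r"]),[.534,.124,-.114]))
d1=np.load("w1.npz");print(fit(d1["im"],wT(d1["p"],d1["r"]),[.5363,.133,-.113]))
print(fit(im,T,[.536,.132,-.113]), pr([.536,.132,-.113],T).round())
E
```

```text
[0.52450877 0.06261491 0.24400985] [-3.13871030e+00  1.85616055e-04  1.45659807e+00]
(array([ 0.5335,  0.1227, -0.1091]), np.float64(1258.5))
(array([ 0.536 ,  0.1315, -0.1101]), np.float64(125.5))
(array([ 0.5365,  0.1315, -0.1169]), np.float64(-1597.5)) [[329.  52.]
 [325. 142.]
 [195. 142.]
 [191.  53.]]
```

```bash
python3 -c "
from cell import workorder
print(workorder.hand_in())"
```

```text
the job is handed in; nothing more can be done
None
```

All eight lids were folded shut, but I shoved the block about 27 mm during row a (the pressed fingertip caught on a hinge), then pushed it back to within about 1–2 mm of where it stood; after my last look at the lids I only gave its side one final nudge, and I have handed the job in.

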